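Raise the glue press plate with its lever

ROBOT

A 6-joint arm with a two-finger parallel gripper is mounted at the origin on the work surface. World frame = base frame: x ahead of the robot, y to its left, z up, the work surface at z = 0. Lengths are in m, angles in degrees, forces in N, time in s.
With the tool pointing down it reaches from about 0.4 to 0.825 m from the base axis. Payload 7 kg.
Tool frame: the origin (TCP) lies on the centre line of the jaws, within the pads' length; the fingertips stand 19 mm ahead of it and the grasp point (between the pads) is the TCP; z points along the fingers, y is the line along which they close (so a half turn about z gives the same grasp; the last joint's range is limited). The gripper opens to 88 mm and grips with 3 to 60 N. Pads are 19 mm wide; open, the fingers measure 130 mm over their backs; the gripper's body (78 mm by 193 mm) begins 47 mm behind the grasp point.
Start: joints at [16.507, 20.546, 0.682, 0, -70.136, -16.507], TCP at [0.675, -0, 0.246] pointing down, gripper open.
Joint ranges: [-176.03, 176.03], [-82.01, 121.73], [-58.28, 71.71], [-173.87, 95.51], [-174.79, -0.11], [-173.66, 173.66]. Speed limits (degrees/s): [136.94, 136.94, 172.46, 180, 180, 180].

INTERFACE

Orientations are given as [roll, pitch, yaw] about the fixed x, y, z axes, in that order (R = Rz(yaw) Ry(pitch) Rx(roll)).
In Python, from plant import get_state, capture, close_job gives the robot as it stands.
- The arm moves only by the tool apply_moves, never from a script. Its argument "targets" is a list of rows, each a list of 7 numbers: the opening, from 0 (shut) to 1 (fully open), then the shift along the tool's x, y, z normalised to -1 to 1, where 1 is 1000 mm, then the turn, a rotation vector about the tool's x, y, z normalised to -1 to 1, where 1 is 90 degrees. In form: [[claw, tx, ty, tz, ax, ay, az], ...]. A call has 1 to 20 rows; each row shifts and turns the commanded pose from where the row before left it, along the tool's axes as they then stand; what a row does not reach is not made up. A row lasts 1/12 s, in which the tool goes at most 41.7 mm and 7.16 degrees, less where a joint would pass 70% of its speed; a pose out of reach is approached as far as the arm can. A call with a number of a shift or a turn outside -1 to 1 is refused whole. A call with a gripper value outside its range is refused whole. The fingers move at their own pace and stop on an object; "newtons" is the grip in N (left out, the last holds). Time passes only in rows, so rows that do not move let the fingers close. It gives the time, the measured TCP pose, the force, the opening and the grip force at its end, in the units of the state.
- get_state(): the state, without advancing time (a new reading comes with each control period).
- capture(name): name is "scene" or "side" or "wrist"; returns a dict with "frame" (400x640x3 uint8, red, green, blue), "range_z" (400x640 float32, m along the optical axis (not along the pixel's ray), 0 where there is no reading), "camera_matrix" (3x3 intrinsics, pixels), "T" (4x4, takes a point from camera to world coordinates). Camera axes: x right, y down, z forward; pixel columns grow to the right and rows downward; lengths in m; the calibration is good to about 2 mm. A picture is of the moment at which its call begins.
- close_job(): hands the job in; it is judged then, once.
The state is a dict: "time_s": time; "joints": joint angles; "qd": joint speeds; "joint_torque": joint torques, N m; "tcp_pos": TCP position; "eef_rot": TCP orientation; "contact_force": force on the tool from outside, world axes, zero at the start; "moment": the same for the moment, N m; "gripper_width": finger opening in m; "gripper_force": force on a finger pad.
Only numpy, scipy, OpenCV 4.12 (cv2) and the standard library are available. Lean on these libraries where they do the work, as an engineer would, in place of code of your own. Each camera call takes 0.05 s, during which the arm holds its last target. There are 200 camera calls.

TASK

The heavy steel plate of the glue press has to be held up so that the pieces drying under it can be seen. Push the sliding safety chock out from under the long arm of the lever by its upright tab, as far as it goes, then press the long end of the lever down onto its rubber bumper, which raises the plate, and finish while still holding it pressed down. Only push and press: do not lift the lever out of its cradle, do not touch the plate, and leave the other things where they are.

Things in the scene. Friction and masses are not known exactly. Their poses are not given: they have to be found in the camera images.
- press: Glue press, fixed: plywood base 20 mm thick (x -75 to 145, y -235 to 200 mm). Origin on the bench under the lever's pivot, z up, turned up to 0.35 rad. Lever lies along y: long arm to -y, toe to +y under the front of the steel plate. A fixed rubber bumper under the long arm at y -150 mm (top 42 mm above the bench) ends its travel.
- lever: Loose steel bar 290 x 24 x 10 mm, 0.5 kg, its cross pin lying in an open V cradle. Origin mid pin, 75 mm above the bench. At rest its frame is level like the press's; the long arm slopes up to -y at 0.22 rad, the toe (90 mm to +y) touches the plate from below. Pressing the long end takes 3 to 8 N and turns it 0.40 rad to the bumper, where the force rises sharply.
- lever_pad (a point): Centre of the top face of the wooden thumb pad at the long end of the lever (pad 44 mm across the lever, 50 mm along it, 12 mm thick); 182 mm from the pivot horizontally. About 132 mm above the bench at rest and about 57 mm when the lever is fully down.
- plate (a joint): Angle of the hinged steel plate (140 x 122 x 14 mm, about 2 kg, hinge on its +y edge, black knob on top), rad: 0 = shut, grows as its front rises; about 0.32 with the lever fully down. Falls shut if the lever is let go.
- plate_front (a point): Middle of the upper front edge of the steel plate (the edge nearest the lever pivot); 78 mm above the bench when shut.
- chock (a joint): Slide of the aluminium safety chock under the long arm at y -110 mm of the press, m: 0 = fully in (the lever can then drop only some 5 mm), 0.045 = fully out, at its end stop. Moves towards the press's +x, about 2 N of friction, stays where left; clear of the lever from 0.032 on.
- chock_tab (a point): On the chock's upright tab, face towards the lever (-x of the press), 85 mm above the bench; tab 36 mm wide (y), 10 mm thick, top 106 mm above the bench. Push this face to the press's +x to draw the chock out. Between it and the lever's side is a gap of some 60 mm where the chock is low (top 49 mm above the bench): closed fingertips fit in from above.
- tin: Bystander: low round aluminium tin, 52 mm across, 45 mm high, standing on the base board. Origin at the centre of its underside.
- awl: Bystander: small tool with a wooden handle, 150 mm long, lying on the base board on the robot's side of the lever. Origin at the centre of its underside, length along its x.
- jar: Bystander: glass jar with a metal cap, 84 mm across, 140 mm high. Origin at the centre of its underside.
- mallet: Bystander: mallet, 240 mm long, lying down. Origin at the centre of its underside, length along its x.
- burnisher: Bystander: turned dark wooden stick standing on end, 112 mm high. Origin at the centre of its underside.
- eraser: Bystander: white block 50 x 35 x 22 mm. Origin at the centre of its underside.
- collar: Bystander: steel ring 52 mm across, 22 mm high. Origin at the centre of its underside.

How it is judged:
By the outcome, as a careful person would: the job done as asked, in the order asked, and still so for the second after the job is handed in, while the arm keeps its last pose, push and grip.
It also fails if it takes over 40 s, if anything falls off the work surface, if the arm or the gripper's body presses on something with over 40 N, if the wrist force passes 120 N, or if a joint passes its speed limit or range.

## Working session

There is one attempt and no reset: what is moved stays moved. The work goes in short steps, Python scripts to look and compute and a tool call to move; the robot and the scene stay as the last step left them, time stands still between calls to the robot, and variables do not carry over. Pictures are saved under pics/ and viewed, at most 10 in all, crops included, and the job is handed in when it is done.

Besides the shell and the picture viewer there is one more tool, called after "Call:" as name([rows], argument=value, ...), one row to a line, values as JSON. apply_moves: Moves the arm, as the interface text tells. Scaled input: -1 to 1 covers 1000 mm each way for a shift and 90 degrees each way for a turn. Its arguments: {"type":"object","properties":{"targets":{"type":"array","items":{"type":"array","items":{"type":"number"}}},"newtons":{"type":"number"}},"required":["targets"]}

```bash
mkdir -p pics
cat > h.py <<'E'
import numpy as np,cv2
from plant import *
def grab(n,tag):
    c=capture(n); cv2.imwrite(f'pics/{tag}.png',c['frame'][:,:,::-1]); np.savez(f'{tag}.npz',**c); return c
def pts(c):
    K=c['camera_matrix'];z=c['range_z'];v,u=np.mgrid[:z.shape[0],:z.shape[1]]
    P=np.stack([(u-K[0,2])/K[0,0]*z,(v-K[1,2])/K[1,1]*z,z],-1)
    return P@c['T'][:3,:3].T+c['T'][:3,3]
E
python3 - <<'E'
from h import *
for n in('scene','side'): c=grab(n,n+'1'); print(c['T'].round(3).tolist())
print(get_state())
E
```

```text
[[-0.6, 0.57, -0.561, 1.321], [0.8, 0.415, -0.433, 0.509], [-0.014, -0.709, -0.705, 1.036], [0.0, 0.0, 0.0, 1.0]]
[[0.69, -0.564, 0.454, 0.016], [-0.724, -0.522, 0.451, -0.596], [-0.017, -0.64, -0.768, 1.035], [0.0, 0.0, 0.0, 1.0]]
{'time_s': 0.1, 'joints': array([ 1.65088740e+01,  2.05875071e+01,  6.38450160e-01, -1.68896349e-02,
       -7.01366715e+01, -1.65059931e+01]), 'qd': array([-0.07238745, -0.04647659,  0.08330799,  0.12264265,  0.03804776,
       -0.08737182]), 'joint_torque': array([-1.42273191e-03, -5.84165347e+01,  2.93752134e+01,  7.01551259e+00,
        1.01412315e-02, -6.66964229e-05]), 'tcp_pos': array([ 6.74582632e-01, -8.82077920e-06,  2.44712689e-01]), 'eef_rot': array([ 1.79913293e+02, -9.13508657e-03, -9.00028628e+01]), 'contact_force': array([ 0.73653359,  0.8230257 , -0.16664073]), 'moment': array([0.01473056, 0.00700213, 0.00028683]), 'gripper_force': 0.0, 'gripper_width': 0.08763394379181279}
```

View pics/scene1.png

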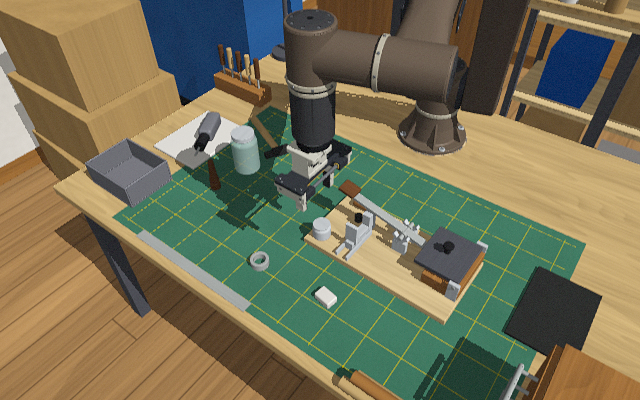

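View pics/side1.png

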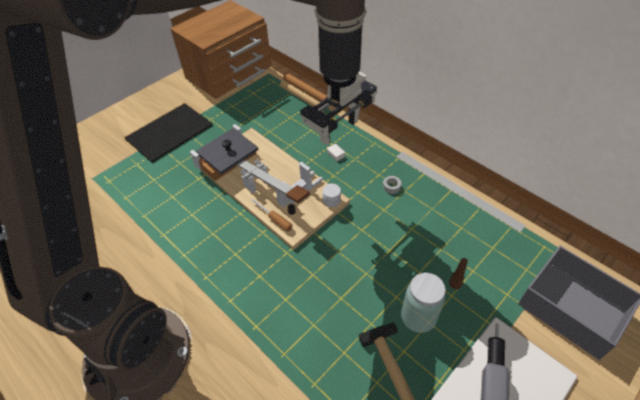

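The scene view shows the pad at about (349,188), the chock with its tab near (367,220), the tin at (321,229) and the plate at (450,248). In the side view the pad is at (299,193), the tab at (306,175), the tin at (331,195), the plate at (227,150) and the awl at (280,220).

Run:
```python
from h import *
S={'scene1':dict(pad=(349,188),tab=(367,219),tabL=(362,225),tin=(321,224),plate=(440,240),levmid=(385,211),boardL=(312,236),knob=(358,217)),
'side1':dict(pad=(299,193),tab=(306,175),tin=(331,190),plate=(232,158),levmid=(262,178),awl=(280,220),knob=(292,209))}
im=[]
for n,d in S.items():
    c=dict(np.load(n+'.npz'));P=pts(c)
    for k,(u,v) in d.items(): print(n,k,(P[v,u]*1000).round())
    hsv=cv2.cvtColor(c['frame'],cv2.COLOR_RGB2HSV)
    # pad: brown & height 0.1-0.16
    roi=(P[...,0]>.3)&(P[...,0]<.95)&(P[...,1]<.2)&(P[...,1]>-.45)
    m=roi&(hsv[...,0]<18)&(hsv[...,1]>110)&(P[...,2]>.1)&(P[...,2]<.145)
    q=P[m]; print('padmask',len(q),(q.mean(0)*1000).round(),(q.min(0)*1000).round(),(q.max(0)*1000).round())
    b=roi&(abs(P[...,2]-.02)<.006)&(hsv[...,0]<25)
    r=cv2.minAreaRect((P[b][:,:2]*1000).astype(np.float32));print('board',r,cv2.boxPoints(r).round())
    x0,y0=(280,150) if n=='scene1' else (185,120)
    im.append(cv2.resize(c['frame'][y0:y0+140,x0:x0+210],None,fx=3.8,fy=2.1*1.0,interpolation=2))
cv2.imwrite('pics/crop1.png',np.vstack(im)[:,:,::-1])
```

```text
scene1 pad [516.  -6. 129.]
scene1 tab [539.  71.  73.]
scene1 tabL [547.  61.  49.]
scene1 tin [622. -23.  66.]
scene1 plate [494. 267.  78.]
scene1 levmid [506. 106.  99.]
scene1 boardL [642. -41.  22.]
scene1 knob [521.  32.  40.]
padmask 254 [529. -37. 128.] [ 495. -423.  100.] [655.  21. 140.]
board ((598.679443359375, -135.113525390625), (679.4722900390625, 389.1369323730469), 82.53309631347656) [[ 362. -447.]
 [ 747. -497.]
 [ 836.  176.]
 [ 450.  227.]]
side1 pad [512. -13. 136.]
side1 tab [601.  54.  83.]
side1 tin [620. -23.  63.]
side1 plate [506. 262.  77.]
side1 levmid [504. 127.  94.]
side1 awl [460.  13.  49.]
side1 knob [512.  22.  41.]
padmask 238 [525. -57. 130.] [ 491. -428.  100.] [645.  16. 140.]
board ((598.166748046875, -138.36849975585938), (685.2392578125, 403.0454406738281), 81.98162841796875) [[ 351. -450.]
 [ 750. -506.]
 [ 846.  173.]
 [ 446.  229.]]
```

View pics/crop1.png

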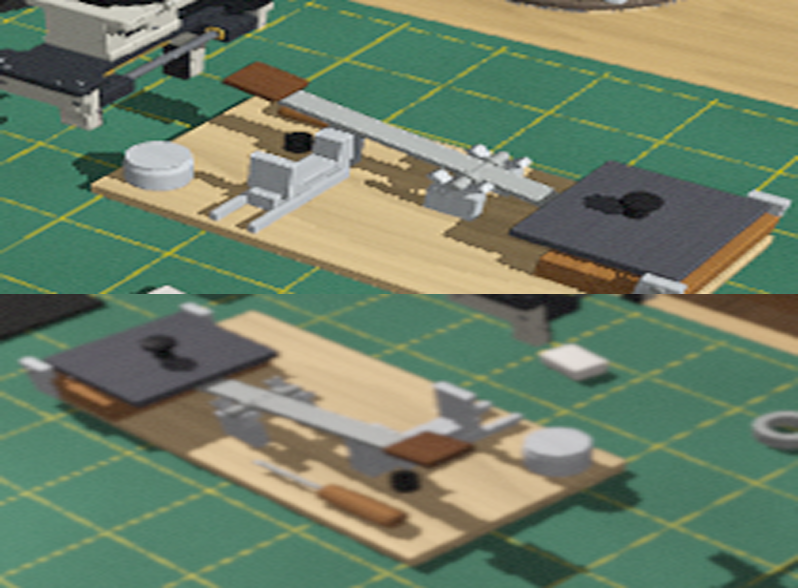

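The crop shows the lever's long arm running towards world -y and the tab on the far (+x) side. The tin is beyond the pad end, and the awl is on the robot's side. Next I measure the yaw and the tab.

Run:
```python
from h import *
for n in('scene1','side1'):
    c=dict(np.load(n+'.npz'));P=pts(c);hsv=cv2.cvtColor(c['frame'],cv2.COLOR_RGB2HSV)
    X,Y,Z=P[...,0],P[...,1],P[...,2]
    roi=(X>.38)&(X<.75)&(Y>-.1)&(Y<.4)
    b=roi&(abs(Z-.02)<.006)&(hsv[...,0]<28)
    r=cv2.minAreaRect((P[b][:,:2]*1000).astype(np.float32));print('board',r,cv2.boxPoints(r).round().tolist())
    m=roi&(Z>.1)&(Z<.15)&(hsv[...,0]<18)&(hsv[...,1]>110)&(Y<.05)
    r=cv2.minAreaRect((P[m][:,:2]*1000).astype(np.float32));print('pad',r,P[m].mean(0))
    l=roi&(Z>.07)&(Z<.13)&(hsv[...,1]<60)&(Y>.04)&(Y<.19)&(abs(X-.51)<.03)
    f=np.polyfit(Y[l],X[l],1);print('lever slope',f,l.sum(),'pitch',np.polyfit(Y[l],Z[l],1))
    t=roi&(Z>.06)&(Z<.115)&(hsv[...,1]<60)&(X>.56)&(X<.64)&(Y>.0)&(Y<.11)
    q=P[t]*1000;print('tab',t.sum(),q.min(0).round(),q.max(0).round(),np.median(q,0).round())
    top=q[q[:,2]>101];print('top',len(top),top.mean(0) if len(top) else 0,cv2.minAreaRect(top[:,:2].astype(np.float32)) if len(top)>3 else 0)
    p=roi&(abs(Z-.078)<.005)&(Y>.2); print('plate',cv2.minAreaRect((P[p][:,:2]*1000).astype(np.float32)))
```

```text
board ((552.9510498046875, 159.38809204101562), (436.1429443359375, 222.97811889648438), 88.93276977539062) [[437.0, -57.0], [660.0, -61.0], [668.0, 375.0], [446.0, 379.0]]
pad ((516.2122802734375, -3.686281204223633), (49.43974685668945, 42.1533203125), 89.6562728881836) [ 0.51822049 -0.00291965  0.13006073]
lever slope [-0.07129515  0.52681194] 677 pitch [-0.15330532  0.10824688]
tab 188 [600.  49.  60.] [615.  86. 110.] [611.  69.  90.]
top 53 [608.84417964  67.4737499  106.12349973] ((608.4050903320312, 67.26265716552734), (11.03204345703125, 35.6339225769043), 2.123004913330078)
plate ((518.90966796875, 285.7127990722656), (171.54246520996094, 169.75987243652344), 89.2530517578125)
board ((550.9979858398438, 160.7300262451172), (439.78863525390625, 226.03182983398438), 89.36860656738281) [[436.0, -58.0], [662.0, -60.0], [666.0, 379.0], [440.0, 382.0]]
pad ((513.0213012695312, -7.10822868347168), (46.94163131713867, 43.2255859375), 89.49772644042969) [ 0.51057754 -0.01021045  0.13256373]
lever slope [-0.02715527  0.51530898] 485 pitch [-0.17298221  0.1118001 ]
tab 150 [600.  48.  60.] [613.  85. 110.] [604.  62.  90.]
top 47 [606.1252338   65.8393755  106.05367416] ((607.2888793945312, 66.61481475830078), (34.96463394165039, 12.131424903869629), 89.15444946289062)
plate ((518.446044921875, 287.1539306640625), (173.4390106201172, 170.27000427246094), 88.40925598144531)
```

Call:
apply_moves([
  [0, -0.014, 0.022, 0, 0, 0, 0],
  [0, -0.014, 0.022, 0, 0, 0, 0],
  [0, -0.014, 0.022, 0, 0, 0, 0],
  [0, -0.014, 0.022, 0, 0, 0, 0],
  [0, -0.014, 0.022, 0.02, 0, 0, 0],
  [0, 0, 0, 0.03, 0, 0, 0],
  [0, 0, 0, 0.03, 0, 0, 0],
  [0, 0, 0, 0.02, 0, 0, 0],
  [0, 0, 0, 0.01, 0, 0, 0],
  [0, 0, 0, 0, 0, 0, 0],
  [0, 0, 0, 0, 0, 0, 0],
  [0, 0, 0, 0, 0, 0, 0],
], newtons=20)

```text
time_s: 1.1
tcp_pos: [0.566, 0.0702, 0.1369]
eef_rot: [-179.9, 0.0, -90.0]
contact_force: [-0.5, 0.3, 0.2]
gripper_width: 0.0132
gripper_force: 0.0
```

Run:
```python
from h import *
im=[]
for n,(x0,y0) in(('scene',(270,120)),('side',(185,60))):
    c=grab(n,n+'2'); P=pts(c)
    im.append(cv2.resize(c['frame'][y0:y0+150,x0:x0+200],None,fx=2,fy=2*1,interpolation=2))
c=grab('wrist','wrist2')
b=cv2.resize(c['frame'],(480,300))
a=np.hstack(im); o=np.zeros((600,800,3),np.uint8); o[:300,:800]=a; o[300:,:480]=b
cv2.imwrite('pics/v2.png',o[:,:,::-1]); s=get_state(); print(s['tcp_pos'],s['contact_force'],s['gripper_width'])
```

```text
[0.56573622 0.07016068 0.13687507] [1.15210842 0.71988508 0.61974885] 0.0028985216062642582
```

View pics/v2.png

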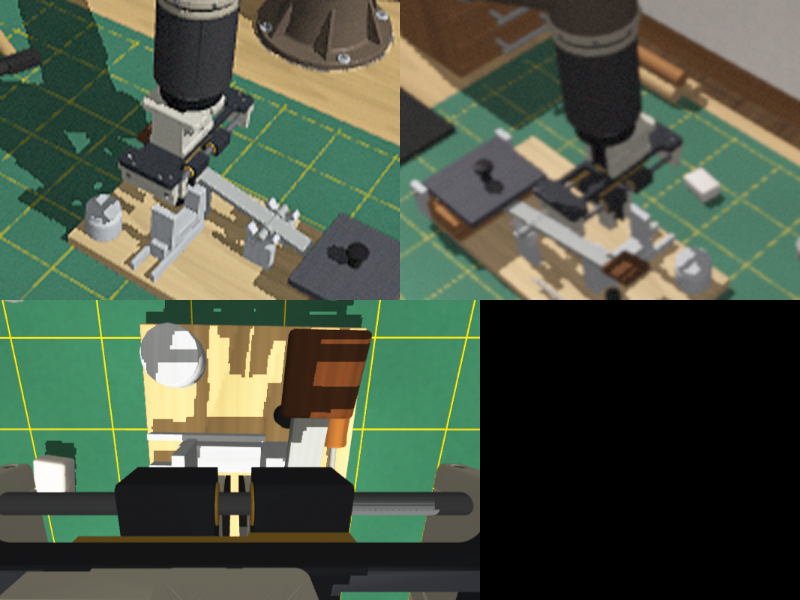

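The wrist view shows the closed tips between the tab (180,455) and the lever (310,440). The dark finger carriages straddle both, so I check how low they hang before going down.

Run:
```python
from h import *
c=dict(np.load('wrist2.npz'));P=pts(c)*1000
for u,v in((170,480),(430,480),(170,500),(300,480),(335,480),(300,500),(315,490),(180,455)):
    # given in display px of the 480x300 image, v-300
    y=int((v-300)*4/3);x=int(u*4/3);print((u,v),P[y,x].round())
for n in('scene2','side2'):
    Q=pts(dict(np.load(n+'.npz')))*1000
    for z in range(110,240,10):
        m=(abs(Q[...,2]-z)<5)&(abs(Q[...,0]-566)<110)&(abs(Q[...,1]-70)<45)
        if m.sum(): print(n,z,m.sum(),Q[m].min(0).round()[:2],Q[m].max(0).round()[:2])
```

```text
(170, 480) [587.  30. 202.]
(430, 480) [330. 109.  -0.]
(170, 500) [586.  35. 207.]
(300, 480) [545.  31. 201.]
(335, 480) [534.  31. 202.]
(300, 500) [546.  35. 207.]
(315, 490) [542.  31. 208.]
(180, 455) [606.  49. 104.]
scene2 110 36 [504.  50.] [614.  84.]
scene2 120 10 [551.  72.] [587.  80.]
scene2 130 25 [543.  69.] [589.  81.]
scene2 140 13 [575.  74.] [590.  80.]
scene2 150 6 [580.  77.] [588.  81.]
scene2 180 6 [483.  33.] [652.  99.]
scene2 190 132 [475.  31.] [656. 109.]
scene2 200 202 [479.  31.] [657. 108.]
scene2 210 226 [472.  29.] [661. 109.]
scene2 220 207 [471.  31.] [664. 108.]
scene2 230 602 [469.  29.] [665. 109.]
side2 110 125 [501.  29.] [612.  82.]
side2 120 21 [500.  29.] [588.  80.]
side2 130 41 [545.  57.] [587.  80.]
side2 140 39 [544.  57.] [585.  79.]
side2 150 26 [542.  57.] [587.  75.]
side2 160 15 [541.  57.] [589.  67.]
side2 170 4 [581.  57.] [585.  59.]
side2 180 9 [479.  35.] [649. 105.]
side2 190 128 [476.  29.] [652. 107.]
side2 200 222 [476.  29.] [653. 103.]
side2 210 306 [470.  29.] [662. 108.]
side2 220 268 [469.  27.] [656. 108.]
side2 230 622 [468.  28.] [663. 108.]
```

Call:
apply_moves([
  [0, 0, 0, 0.015, 0, 0, 0],
  [0, 0, 0, 0.015, 0, 0, 0],
  [0, 0, 0, 0.013, 0, 0, 0],
  [0, 0, 0, 0, 0, 0, 0],
  [0, 0, -0.006, 0, 0, 0, 0],
  [0, 0, -0.006, 0, 0, 0, 0],
  [0, 0, -0.005, 0, 0, 0, 0],
  [0, 0, -0.005, 0, 0, 0, 0],
  [0, 0, -0.005, 0, 0, 0, 0],
  [0, 0, -0.005, 0, 0, 0, 0],
  [0, 0, -0.005, 0, 0, 0, 0],
  [0, 0, -0.005, 0, 0, 0, 0],
  [0, 0, -0.005, 0, 0, 0, 0],
  [0, 0, -0.005, 0, 0, 0, 0],
])

```text
time_s: 2.42
tcp_pos: [0.6174, 0.0698, 0.0925]
eef_rot: [180.0, -0.0, -90.0]
contact_force: [-2.0, -1.0, 1.7]
gripper_width: 0.0006
gripper_force: 1.2
```

Call:
apply_moves([
  [0, 0, -0.002, 0, 0, 0, 0],
  [0, 0, -0.002, 0, 0, 0, 0],
  [0, 0, -0.002, 0, 0, 0, 0],
  [0, 0, 0, 0, 0, 0, 0],
])

```text
time_s: 2.75
tcp_pos: [0.622, 0.0698, 0.0924]
eef_rot: [179.9, -0.0, -90.0]
contact_force: [-4.7, -0.4, 3.9]
gripper_width: 0.0005
gripper_force: 3.3
```

Call:
apply_moves([
  [0, 0, -0.002, 0, 0, 0, 0],
  [0, 0, -0.002, 0, 0, 0, 0],
  [0, 0, -0.002, 0, 0, 0, 0],
  [0, 0, 0, 0, 0, 0, 0],
])

```text
time_s: 3.08
tcp_pos: [0.6225, 0.0695, 0.0921]
eef_rot: [179.3, -0.1, -90.1]
contact_force: [-27.8, 5.7, 19.8]
gripper_width: 0.0003
gripper_force: 15.4
```

Run:
```python
from h import *
for n in('scene','side'):
    c=grab(n,n+'3');P=pts(c)*1000;hsv=cv2.cvtColor(c['frame'],cv2.COLOR_RGB2HSV);X,Y,Z=np.moveaxis(P,-1,0)
    m=(abs(Z-106)<4)&(X>600)&(X<690)&(Y>40)&(Y<95)
    print(n,m.sum(),P[m].mean(0) if m.any() else 0,P[m].min(0) if m.any() else 0,P[m].max(0) if m.any() else 0)
print(get_state()['contact_force'])
```

```text
scene 14 [643.49945401  80.82860987 105.28559285] [630.34826803  77.34611977 102.38568504] [652.06970078  84.45609051 108.85844583]
side 34 [629.26671495  56.34483055 106.00138228] [603.21780432  46.05265957 102.08947582] [649.17533072  72.68199219 109.54765775]
[-27.06798639   4.71821572  19.00122283]
```

The force jumped to about 28 N, so the chock is at its end stop. I back off, rise, and go over the pad.

Call:
apply_moves([
  [0, 0, 0.01, 0, 0, 0, 0],
  [0, 0, 0.01, 0, 0, 0, 0],
  [0, 0, 0.01, 0, 0, 0, 0],
  [0, 0, 0, -0.02, 0, 0, 0],
  [0, 0, 0, -0.03, 0, 0, 0],
  [0, 0, 0, -0.03, 0, 0, 0],
  [0, 0.02, 0.021, 0, 0, 0, 0],
  [0, 0.02, 0.021, 0, 0, 0, 0],
  [0, 0.02, 0.021, 0, 0, 0, 0],
  [0, 0.016, 0.021, 0, 0, 0, 0],
  [0, 0, 0, 0, 0, 0, 0],
  [0, 0, 0, 0, 0, 0, 0],
])

```text
time_s: 4.18
tcp_pos: [0.5142, -0.0067, 0.1731]
eef_rot: [-179.9, 0.0, -90.0]
contact_force: [0.6, 0.3, 0.3]
gripper_width: 0.0007
gripper_force: 0.0
```

Run:
```python
from h import *
im=[]
for n,(x0,y0) in(('scene',(270,120)),('side',(185,90))):
    c=grab(n,n+'4');P=pts(c)*1000;hsv=cv2.cvtColor(c['frame'],cv2.COLOR_RGB2HSV);X,Y,Z=np.moveaxis(P,-1,0)
    m=(abs(Z-106)<4)&(X>590)&(X<690)&(Y>40)&(Y<95)
    print(n,'tabtop',m.sum(),P[m].mean(0))
    m=(Z>105)&(Z<142)&(hsv[...,0]<18)&(hsv[...,1]>100)&(Y<40)&(Y>-60)&(abs(X-515)<60)
    print('pad',m.sum(),P[m].min(0).round(),P[m].max(0).round())
    m=(Z>150)&(Z<190)&(abs(X-515)<40)&(abs(Y)<40);print('finger',m.sum(),P[m].min(0).round(),P[m].max(0).round())
    im.append(cv2.resize(c['frame'][y0:y0+150,x0:x0+200],None,fx=2,fy=2,interpolation=2))
cv2.imwrite('pics/v4.png',np.hstack(im)[:,:,::-1]);s=get_state();print(s['tcp_pos'],s['contact_force'])
```

```text
scene tabtop 53 [645.87015434  67.08463507 105.81097076]
pad 197 [495. -28. 116.] [539.  20. 138.]
finger 85 [499. -13. 155.] [533.   4. 190.]
side tabtop 11 [644.52408259  58.29545646 106.60639709]
pad 206 [491. -30. 120.] [534.  17. 139.]
finger 107 [496. -20. 155.] [530.   3. 189.]
[ 0.51560183 -0.00576935  0.17296669] [-0.20092415 -0.03389754  0.53686933]
```

View pics/v4.png

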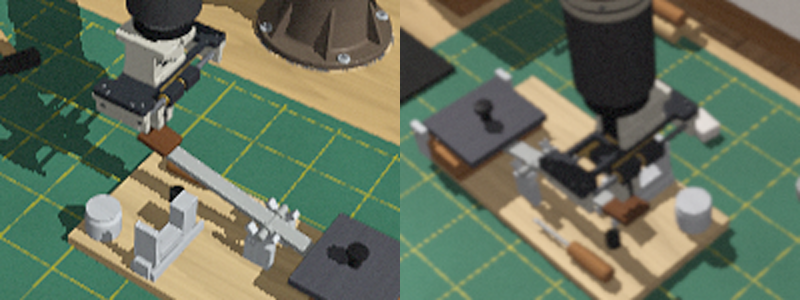

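The tab has moved about 37–38 mm by depth, against a nominal 45. I compare before and after up close.

Run:
```python
from h import *
a=[cv2.resize(np.load(f)['frame'][190:270,320:400],(400,400),interpolation=cv2.INTER_CUBIC) for f in('scene1.npz','scene4.npz')]
cv2.imwrite('pics/cmp.png',np.hstack(a)[:,:,::-1])
for f in('scene1','side1','scene4','side4'):
    P=pts(dict(np.load(f+'.npz')))*1000;X,Y,Z=np.moveaxis(P,-1,0)
    m=(Z>25)&(Z<47)&(X>545)&(X<700)&(Y>30)&(Y<110);q=P[m];print(f,m.sum(),q.min(0).round(),q.max(0).round(),np.percentile(q[:,0],[2,98]).round())
    m=(abs(Z-49)<4)&(X>530)&(X<700)&(Y>30)&(Y<110);q=P[m];print(' low top',m.sum(),np.percentile(q,[2,98],axis=0).round().tolist())
    m=(Z>60)&(Z<112)&(X>590)&(X<690)&(Y>35)&(Y<95);q=P[m];print(' tab',np.percentile(q,[2,50,98],axis=0).round(1).tolist())
```

```text
scene1 278 [545.  31.  25.] [657. 104.  47.] [547. 655.]
 low top 138 [[538.0, 54.0, 45.0], [621.0, 83.0, 53.0]]
 tab [[603.3, 49.4, 61.2], [611.2, 68.4, 90.0], [614.4, 84.9, 109.5]]
side1 116 [577.  31.  25.] [656. 101.  47.] [587. 654.]
 low top 79 [[563.0, 50.0, 46.0], [611.0, 80.0, 52.0]]
 tab [[600.3, 48.6, 60.4], [603.6, 62.7, 88.7], [612.6, 84.1, 109.5]]
scene4 266 [545.  33.  25.] [660. 108.  47.] [548. 659.]
 low top 161 [[554.0, 54.0, 46.0], [658.0, 82.0, 53.0]]
 tab [[641.1, 48.5, 61.4], [648.7, 67.9, 89.9], [651.7, 83.9, 108.6]]
side4 129 [578.  31.  26.] [657.  64.  47.] [590. 653.]
 low top 86 [[600.0, 49.0, 46.0], [648.0, 75.0, 53.0]]
 tab [[638.1, 46.7, 60.3], [642.0, 49.8, 83.2], [649.1, 69.5, 110.7]]
```

View pics/cmp.png

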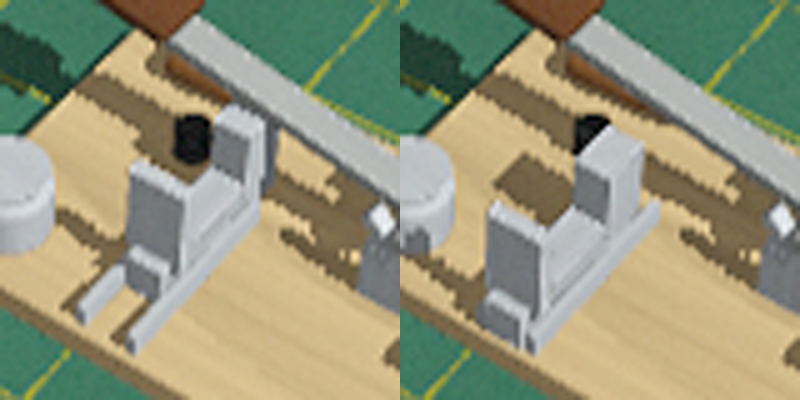

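Run:
```python
from h import *
for f in('scene4','side4'):
    c=dict(np.load(f+'.npz'));P=pts(c)*1000;X,Y,Z=np.moveaxis(P,-1,0)
    for a,b in((60,75),(75,100)):
        m=(Z>a)&(Z<b)&(X>530)&(X<600)&(Y>40)&(Y<95);q=P[m]
        if len(q): print(f,a,m.sum(),np.percentile(q,[2,50,98],axis=0).round(1).tolist())
    hsv=cv2.cvtColor(c['frame'],cv2.COLOR_RGB2HSV)
    m=(Z>95)&(Z<115)&(hsv[...,1]<70)&(X>490)&(X<540)&(Y>45)&(Y<90);q=P[m];print('lever at chock',len(q),np.percentile(q,[2,50,98],axis=0).round(1).tolist())
```

```text
scene4 60 45 [[548.6, 57.2, 60.6], [575.9, 76.7, 68.4], [579.5, 79.6, 74.1]]
scene4 75 119 [[545.5, 55.6, 76.1], [565.2, 69.0, 86.7], [579.8, 79.4, 91.3]]
lever at chock 138 [[503.0, 46.0, 96.8], [518.0, 66.7, 103.3], [527.3, 88.7, 111.4]]
side4 75 9 [[544.4, 62.9, 78.2], [546.9, 74.7, 87.0], [552.2, 80.0, 90.2]]
lever at chock 8 [[506.3, 45.1, 108.2], [515.3, 46.1, 109.7], [523.0, 47.9, 112.5]]
```

The block's near edge is 18 mm clear of the lever's side, which fits s ≈ 0.045, so the chock is fully out. Now I press.

Call:
apply_moves([
  [0, 0, 0, 0.008, 0, 0, 0],
  [0, 0, 0, 0.008, 0, 0, 0],
  [0, 0, 0, 0.006, 0, 0, 0],
  [0, 0.001, 0, 0.006, 0, 0, 0],
  [0, 0.001, 0, 0.006, 0, 0, 0],
  [0, 0.001, 0, 0.006, 0, 0, 0],
  [0, 0.001, 0, 0.006, 0, 0, 0],
  [0, 0.001, 0, 0.006, 0, 0, 0],
  [0, 0.001, 0, 0.006, 0, 0, 0],
  [0, 0.001, 0, 0.006, 0, 0, 0],
  [0, 0, 0, 0.006, 0, 0, 0],
  [0, 0, 0, 0.006, 0, 0, 0],
  [0, 0, 0, 0.006, 0, 0, 0],
  [0, 0, 0, 0.006, 0, 0, 0],
])

```text
time_s: 5.45
tcp_pos: [0.5151, -0.0129, 0.084]
eef_rot: [-180.0, 0.0, -90.0]
contact_force: [-0.2, 1.5, 5.3]
gripper_width: 0.0005
gripper_force: 2.3
```

Call:
apply_moves([
  [0, 0, 0, 0.003, 0, 0, 0],
  [0, 0, 0, 0.002, 0, 0, 0],
  [0, 0, 0, 0.002, 0, 0, 0],
  [0, 0, 0, 0.002, 0, 0, 0],
  [0, 0, 0, 0, 0, 0, 0],
])

```text
time_s: 5.87
tcp_pos: [0.5154, -0.0126, 0.0775]
eef_rot: [-179.9, 0.0, -89.9]
contact_force: [-8.9, 4.0, 27.1]
gripper_width: 0.0004
gripper_force: 12.8
```

Call:
apply_moves([
  [0, 0, 0, 0, 0, 0, 0],
  [0, 0, 0, 0, 0, 0, 0],
  [0, 0, 0, 0, 0, 0, 0],
  [0, 0, 0, 0, 0, 0, 0],
  [0, 0, 0, 0, 0, 0, 0],
  [0, 0, 0, 0, 0, 0, 0],
])

```text
time_s: 6.37
tcp_pos: [0.5154, -0.0126, 0.0776]
eef_rot: [-179.9, 0.0, -89.9]
contact_force: [-7.5, 3.9, 26.1]
gripper_width: 0.0007
gripper_force: 12.3
```

Run:
```python
from h import *
im=[]
for n,(x0,y0) in(('scene',(270,120)),('side',(185,90))):
    c=grab(n,n+'5');P=pts(c)*1000;X,Y,Z=np.moveaxis(P,-1,0)
    hsv=cv2.cvtColor(c['frame'],cv2.COLOR_RGB2HSV)
    m=(hsv[...,1]<90)&(hsv[...,2]<120)&(Z>75)&(Z<135)&(abs(X-518)<65)&(Y>210)&(Y<350)
    A=np.c_[X[m],Y[m],np.ones(m.sum())];r=np.linalg.lstsq(A,Z[m],rcond=None)[0];print('plate tilt',np.arctan(np.hypot(*r[:2])),m.sum())
    im.append(cv2.resize(c['frame'][y0:y0+150,x0:x0+200],(400,300),interpolation=2))
cv2.imwrite('pics/v5.png',np.hstack(im)[:,:,::-1]);s=get_state();print(s['tcp_pos'],s['contact_force'])
```

```text
plate tilt 0.2258664025257975 1754
plate tilt 0.14884355221359769 974
[ 0.51539127 -0.01261479  0.07760292] [-9.12989531  4.09663913 26.1915705 ]
```

View pics/v5.png

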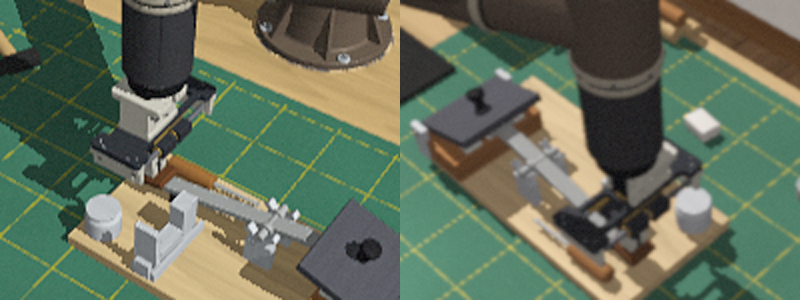

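The lever is down, the plate is raised, and the tin and awl look in place. I do one check of the plate angle, with the knob excluded, and of whether the awl has moved.

Run:
```python
from h import *
for f in('scene5','side5'):
    c=dict(np.load(f+'.npz'));P=pts(c)*1000;X,Y,Z=np.moveaxis(P,-1,0);hsv=cv2.cvtColor(c['frame'],cv2.COLOR_RGB2HSV)
    m=(hsv[...,1]<90)&(hsv[...,2]<120)&(Z>70)&(Z<150)&(abs(X-518)<62)&(Y>205)&(Y<340)
    q=P[m]
    for _ in range(15):
        A=np.c_[q[:,:2],np.ones(len(q))];r=np.linalg.lstsq(A,q[:,2],rcond=None)[0];e=abs(q[:,2]-A@r);q=q[e<max(3,np.percentile(e,85))]
    print(f,'tilt',np.arctan(np.hypot(*r[:2])),len(q),q.min(0).round(),q.max(0).round())
for f in('side1','side4','side5'):
    c=dict(np.load(f+'.npz'));P=pts(c)*1000;X,Y,Z=np.moveaxis(P,-1,0);hsv=cv2.cvtColor(c['frame'],cv2.COLOR_RGB2HSV)
    m=(hsv[...,0]<18)&(hsv[...,1]>110)&(Z>28)&(Z<60)&(X>430)&(X<490)&(Y>-60)&(Y<100);print(f,'awl',m.sum(),np.median(P[m],0).round(1))
```

```text
scene5 tilt 0.31018923352176825 1123 [456. 251.  85.] [580. 340. 116.]
side5 tilt 0.3094117779656846 560 [456. 249.  85.] [580. 340. 116.]
side1 awl 219 [461.1  13.1  43.9]
side4 awl 211 [461.4  15.1  43.7]
side5 awl 150 [457.7   9.9  41.6]
```

```bash
python3 -c "from plant import *; print(close_job())"
```

```text
the job is handed in; nothing more can be done
None
```

The job is handed in, with the chock out to its end stop and the lever held on its bumper at about 26 N, so the plate is up at about 0.31 rad; the tin and awl next to the lever look unmoved.

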